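Meter four handle plugs from the slide-gate hopper

TASK

Take the blue catch tray from its dock and put it fully home in the bay under the plug hopper, tail handle to the front, and let go of it; then pull the hopper's gate partway open to let exactly four of the eight plugs drop into the tray, and push the gate fully shut. Last, draw the tray out until all of its body stands clear of the hopper, and leave it upright on the table just in front of it with the four plugs in it and the other four still in the hopper, without pushing the other things on the table about.

Things in the scene. Friction and masses are not known exactly. Their poses are not given: they have to be found in the camera images.
- hopper: Fixed grey feed hopper, slatted front and back, 154 wide (y) x 70 deep (x) x 160 high, loading lip at the back up to 195. Origin on the table under the bin's centre; z up; its front is -x, roughly to the robot; front wall face at x -27. Four upright lanes in a row (y = -48, -16, 16, 48) hold two plugs each, one on the other, and end on the slide gate (plate z 74..78). The lane at y -48 empties first.
- bay (a point): Where the tray's origin is when fully home in the hopper's bay (hopper x +1.5, y 0, z 0), tray axes along hopper axes, tail out of the front. Bay under the gate, open in front only: 142 wide between the cheeks (y +-71; tray 132), 66 high, back stop at hopper x +36.5. Slide the tray in along +x until it touches the stop. The hopper leaves no room to hold the tray by its walls there.
- gate (a joint): Slide gate, m: 0 fully shut at its stop, grows as pulled to hopper +y; travel 0.125. Stays where left; slides with about 3.5 N plus 8 N per m/s. Starts up to 0.008 open (lets nothing out). First lane (y -48) is empty by about 0.028, second by 0.060, third by 0.092, fourth by 0.124; from about 0.077 third-lane plugs sink into the gap and can block the gate.
- gate_grip (a point): Grip point of the gate: orange upright tab, 12 thick (hopper x) x 30 long (hopper y) x 50 high, top at z 128; the point is on its centre line 17 below the top, at hopper x 0, y = 132 + the gate's opening (55 beyond the cheek when shut). Axes as the hopper's.
- tray: Loose empty blue open tray, about 100 g. Origin on its underside, z up. Spans x -29..+35, y -66..+66, z 0..42; floor and walls 4 thick, but the +x wall is 10 thick. A tail handle runs out of the middle of the -x wall. At the start it is parked at the dock, tail tucked under the dock's roof: draw it out by the thick wall and set it down, then the tail can be taken.
- tray_wall (a point): Where to pinch the tray's 10 mm thick +x wall from above: tray x +30, y 0, z 30 (wall top z 42). Axes as the tray's.
- tray_tail (a point): Where to hold the tray's black tail handle: tray x -95, y 0, z 27. The tail is a bar 14 wide (y), z 18..36, from x -29 to x -117. Axes as the tray's.
- dock: Fixed grey stand with a small drawer cabinet, right of the robot. Origin on the table near the parked tray's, axes as the parked tray's (x out of the dock, about to the robot's left). Roof over the tail: x -225..-45, y +-60, underside z 52, top 60; cabinet on it from x -115 back, up to z 160. Draw the tray along +x, lifting 10 mm at most; after 110 mm there is room above the tail.
- bottle: Bystander: orange drinking bottle, 68 diameter, 210 high, standing; origin under its centre.
- jar: Bystander: amber jar, 60 diameter, 75 high; origin under its centre.
- tape_roll: Bystander: yellow roll of tape lying flat, 60 diameter, 26 high; origin under its centre.
- screwdriver: Bystander: red screwdriver lying along its x; origin on the table.
- wrench: Bystander: steel wrench lying along its x; origin on the table.
- plug1: Green rubber racket-handle plug, cylinder 26 diameter x 34 long, 16 g; origin at its centre, axis = its x. Starts in the hopper lane at y = -48 mm, lower of two.
- plug2: Green rubber racket-handle plug, cylinder 26 diameter x 34 long, 16 g; origin at its centre, axis = its x. Starts in the hopper lane at y = -48 mm, upper of two.
- plug3: Green rubber racket-handle plug, cylinder 26 diameter x 34 long, 16 g; origin at its centre, axis = its x. Starts in the hopper lane at y = -16 mm, lower of two.
- plug4: Green rubber racket-handle plug, cylinder 26 diameter x 34 long, 16 g; origin at its centre, axis = its x. Starts in the hopper lane at y = -16 mm, upper of two.
- plug5: Green rubber racket-handle plug, cylinder 26 diameter x 34 long, 16 g; origin at its centre, axis = its x. Starts in the hopper lane at y = 16 mm, lower of two.
- plug6: Green rubber racket-handle plug, cylinder 26 diameter x 34 long, 16 g; origin at its centre, axis = its x. Starts in the hopper lane at y = 16 mm, upper of two.
- plug7: Green rubber racket-handle plug, cylinder 26 diameter x 34 long, 16 g; origin at its centre, axis = its x. Starts in the hopper lane at y = 48 mm, lower of two.
- plug8: Green rubber racket-handle plug, cylinder 26 diameter x 34 long, 16 g; origin at its centre, axis = its x. Starts in the hopper lane at y = 48 mm, upper of two.
Not all that is in view belongs to the job. Of the things shaped like the tray, the blue one is meant.

How it is judged:
On the way, in this order (a step that is already met when the one before it is completed fails the run):
1. the tray stands in the bay, home within 7 mm, let go, with the gate not yet opened (x of tray in the frame of hopper between -0.007 and 0.006 m and y of tray in the frame of hopper between -0.008 and 0.008 m and height (world z) of tray below 0.004 m and contact force between the fingers and tray below 0.1 N and value of joint gate below 0.012 m), for 0.2 s.
2. the gate is partly open and exactly four plugs have dropped into the tray in the bay, the other four are in the hopper (x of plug1 in the frame of tray between -0.027 and 0.027 m and y of plug1 in the frame of tray between -0.064 and 0.064 m and z of plug1 in the frame of tray between 0.008 and 0.06 m and x of plug2 in the frame of tray between -0.027 and 0.027 m and y of plug2 in the frame of tray between -0.064 and 0.064 m and z of plug2 in the frame of tray between 0.008 and 0.06 m and x of plug3 in the frame of tray between -0.027 and 0.027 m and y of plug3 in the frame of tray between -0.064 and 0.064 m and z of plug3 in the frame of tray between 0.008 and 0.06 m and x of plug4 in the frame of tray between -0.027 and 0.027 m and y of plug4 in the frame of tray between -0.064 and 0.064 m and z of plug4 in the frame of tray between 0.008 and 0.06 m and height (world z) of each of plug5, plug6, plug7, plug8 above 0.084 m and horizontal distance between each of plug5, plug6, plug7, plug8 and hopper below 0.07 m and x of tray in the frame of hopper between -0.007 and 0.006 m and y of tray in the frame of hopper between -0.008 and 0.008 m and height (world z) of tray below 0.004 m and value of joint gate above 0.03 m), for 0.2 s.
3. the gate is fully shut (within 2.5 mm) with the tray still in the bay (x of plug1 in the frame of tray between -0.027 and 0.027 m and y of plug1 in the frame of tray between -0.064 and 0.064 m and z of plug1 in the frame of tray between 0.008 and 0.06 m and x of plug2 in the frame of tray between -0.027 and 0.027 m and y of plug2 in the frame of tray between -0.064 and 0.064 m and z of plug2 in the frame of tray between 0.008 and 0.06 m and x of plug3 in the frame of tray between -0.027 and 0.027 m and y of plug3 in the frame of tray between -0.064 and 0.064 m and z of plug3 in the frame of tray between 0.008 and 0.06 m and x of plug4 in the frame of tray between -0.027 and 0.027 m and y of plug4 in the frame of tray between -0.064 and 0.064 m and z of plug4 in the frame of tray between 0.008 and 0.06 m and height (world z) of each of plug5, plug6, plug7, plug8 above 0.084 m and horizontal distance between each of plug5, plug6, plug7, plug8 and hopper below 0.07 m and x of tray in the frame of hopper between -0.007 and 0.006 m and y of tray in the frame of hopper between -0.008 and 0.008 m and height (world z) of tray below 0.004 m and value of joint gate below 0.0025 m), for 0.2 s.
At the end, for the whole second after the job is handed in: Gate shut within 3.5 mm; tray upright on the table, at rest, let go, its origin 60 to 250 mm in front of the hopper's and within 100 mm sideways; the four plugs of the two lanes at the hopper's -y end lie in the tray, the other four are still in the hopper (x of plug1 in the frame of tray between -0.027 and 0.027 m and y of plug1 in the frame of tray between -0.064 and 0.064 m and z of plug1 in the frame of tray between 0.008 and 0.06 m and x of plug2 in the frame of tray between -0.027 and 0.027 m and y of plug2 in the frame of tray between -0.064 and 0.064 m and z of plug2 in the frame of tray between 0.008 and 0.06 m and x of plug3 in the frame of tray between -0.027 and 0.027 m and y of plug3 in the frame of tray between -0.064 and 0.064 m and z of plug3 in the frame of tray between 0.008 and 0.06 m and x of plug4 in the frame of tray between -0.027 and 0.027 m and y of plug4 in the frame of tray between -0.064 and 0.064 m and z of plug4 in the frame of tray between 0.008 and 0.06 m and height (world z) of each of plug5, plug6, plug7, plug8 above 0.084 m and horizontal distance between each of plug5, plug6, plug7, plug8 and hopper below 0.07 m and value of joint gate below 0.0035 m and x of tray in the frame of hopper between -0.25 and -0.06 m and height (world z) of tray below 0.004 m and angle between tray's own z axis and vertical below 0.06 rad and y of tray in the frame of hopper between -0.1 and 0.1 m and linear speed of tray below 0.02 m/s and contact force between the fingers and tray below 0.1 N); the robot touches nothing.
It fails at once if the bottle is pushed more than 30 mm or knocked over (distance of bottle from where it was at the start of the episode above 0.03 m or angle between bottle's own z axis and vertical above 0.6 rad).
It fails at once if the tape roll is pushed more than 30 mm or knocked over (distance of tape_roll from where it was at the start of the episode above 0.03 m or angle between tape_roll's own z axis and vertical above 0.6 rad).
It fails at once if the screwdriver is pushed more than 30 mm (distance of screwdriver from where it was at the start of the episode above 0.03 m).
It fails at once if the jar is pushed more than 30 mm or knocked over (distance of jar from where it was at the start of the episode above 0.03 m or angle between jar's own z axis and vertical above 0.6 rad).
It fails at once if the wrench is pushed more than 30 mm (distance of wrench from where it was at the start of the episode above 0.03 m).
It also fails if it takes over 72 s, if anything falls off the work surface, if the arm or the gripper's body presses on something with over 40 N, if the wrist force passes 120 N, or if a joint passes its speed limit or range.

ROBOT

A 6-joint arm with a two-finger parallel gripper is mounted at the origin on the work surface. World frame = base frame: x ahead of the robot, y to its left, z up, the work surface at z = 0. Lengths are in m, angles in rad, forces in N, time in s.
With the tool pointing down it reaches from about 0.25 to 0.775 m from the base axis. Payload 4 kg.
Tool frame: the origin (TCP) lies at the very end of the fingers, on their centre line; the grasp point (between the pads) lies 19 mm behind it; x points along the fingers, y is the direction in which the jaws open and shut, and the axes are right-handed (so a half turn about x gives the same grasp; the last joint's range is limited). The gripper opens to 94 mm and grips with 3 to 60 N. Pads are 16 mm wide; open, the fingers measure 119 mm over their backs; the gripper's body (75 mm by 177 mm) begins 78 mm behind the grasp point.
Start: joints at [1.022, 0.087, 1.371, -0, 1.684, -0.103], TCP at [0.237, 0.496, 0.206] pointing down, gripper open.
Joint ranges: [-3.1, 3.1], [-0.76, 2.03], [0.27, 2.55], [-1.08, 4.22], [0.17, 2.65], [-2.57, 2.57]. Speed limits (rad/s): [2.79, 2.79, 3.14, 3.14, 3.14, 3.14].

INTERFACE

Orientations are given as [roll, pitch, yaw] about the fixed x, y, z axes, in that order (R = Rz(yaw) Ry(pitch) Rx(roll)).
In Python, from bench import robot gives the robot as it stands.
- The arm moves only by the tool carry_out, never from a script. Its argument "targets" is a list of rows, each a list of 5 numbers: the closure, from 0 (fully open) to 1 (shut), then the shift along the tool's x, y, z in cm, then the turn about the tool's x in degrees. In form: [[fingers, tx, ty, tz, turn], ...]. A call has 1 to 20 rows; each row shifts and turns the commanded pose from where the row before left it, along the tool's axes as they then stand; what a row does not reach is not made up. A row lasts 1/10 s, in which the tool goes at most 50 mm and 8.59 degrees, less where a joint would pass 70% of its speed; a pose out of reach is approached as far as the arm can. A call is refused whole if a number of a shift passes 5 or a number of a turn 8.59, either way. A call with a gripper value outside its range is refused whole. The fingers move at their own pace and stop on an object; the grip force is fixed at half the most. Time passes only in rows, so rows that do not move let the fingers close. It gives the time, the measured TCP pose, the force and the opening at its end, in the units of the state.
- robot.get_obs(): the state, without advancing time (a new reading comes with each control period).
- robot.snapshot(name): name is "scene" or "top"; returns a dict with "image" (420x560x3 uint8, red, green, blue), "camera_matrix" (3x3 intrinsics, pixels), "pose" (4x4, takes a point from camera to world coordinates). Camera axes: x right, y up, looking along -z (the intrinsics and any distortion apply to the point x, -y, -z); pixel columns grow to the right and rows downward; lengths in m; the calibration is good to about 2 mm. A picture is of the moment at which its call begins. There is no depth.
- robot.close_job(): hands the job in, once; it reports no verdict.
The state is a dict: "time": time; "joint_positions": joint angles; "qvel": joint speeds; "joint_torque": joint torques, N m; "tool_pos": TCP position; "ee_rot": TCP orientation; "wrist_force": force on the tool from outside, world axes, zero at the start; "wrist_torque": the same for the moment, N m; "width": finger opening in m.
Only numpy, scipy, OpenCV 4.12 (cv2) and the standard library are available. Lean on these libraries where they do the work, as an engineer would, in place of code of your own. Each camera call takes 0.05 s, during which the arm holds its last target. There are 200 camera calls.

## Working session

There is one attempt and no reset: what is moved stays moved. The work goes in short steps, Python scripts to look and compute and a tool call to move; the robot and the scene stay as the last step left them, time stands still between calls to the robot, and variables do not carry over. Pictures are saved under pics/ and viewed, about 8 in all and at most 12, crops included, and the job is handed in when it is done.

Besides the shell and the picture viewer there is one more tool, called in YAML: its name, and indented under it one key for each argument. carry_out: Moves the arm, as the interface text tells. Its arguments: {"type":"object","properties":{"targets":{"type":"array","items":{"type":"array","items":{"type":"number"}}}},"required":["targets"]}

```bash
mkdir -p pics
cat > h.py <<'E'
import numpy as np, cv2
from bench import robot
def snap(n,f=None):
    s=robot.snapshot(n)
    if f: cv2.imwrite('pics/'+f,s['image'][:,:,::-1])
    return s
def ray(s,u,v):
    K=np.array(s['camera_matrix']);T=np.array(s['pose'])
    d=np.linalg.inv(K)@[u,v,1.];d=np.array([d[0],-d[1],-d[2]])
    return T[:3,3],T[:3,:3]@d
def plane(s,u,v,z):
    o,d=ray(s,u,v);return o+d*(z-o[2])/d[2]
def proj(s,p):
    K=np.array(s['camera_matrix']);T=np.array(s['pose'])
    c=T[:3,:3].T@(np.array(p)-T[:3,3]);q=K@[c[0],-c[1],-c[2]];return q[:2]/q[2]
def tri(s1,p1,s2,p2):
    A=np.zeros((3,3));b=np.zeros(3);R=[]
    for s,p in((s1,p1),(s2,p2)):
        o,d=ray(s,*p);d/=np.linalg.norm(d);M=np.eye(3)-np.outer(d,d);A+=M;b+=M@o
    return np.linalg.solve(A,b)
E
python3 - <<'E'
from h import *
for n in('scene','top'):
    s=snap(n,n+'1.png');print({k:(np.round(v,3).tolist()) for k,v in s.items() if k!='image'},s.keys())
o=robot.get_obs();print(o)
E
```

```text
{'camera_matrix': [[400.131, 0.0, 278.33], [0.0, 400.131, 214.235], [0.0, 0.0, 1.0]], 'pose': [[-0.004, -0.541, 0.841, 1.409], [1.0, 0.014, 0.014, 0.032], [-0.019, 0.841, 0.541, 0.675], [0.0, 0.0, 0.0, 1.0]]} dict_keys(['image', 'camera_matrix', 'pose'])
{'camera_matrix': [[447.818, 0.0, 271.091], [0.0, 447.818, 205.756], [0.0, 0.0, 1.0]], 'pose': [[0.024, 0.996, -0.09, 0.426], [-1.0, 0.024, 0.005, 0.016], [0.007, 0.09, 0.996, 1.109], [0.0, 0.0, 0.0, 1.0]]} dict_keys(['image', 'camera_matrix', 'pose'])
{'time': 0.1, 'joint_positions': array([ 1.02190594e+00,  8.78741142e-02,  1.37208378e+00, -3.59456612e-05,
        1.68359656e+00, -1.03153261e-01]), 'qvel': array([-1.11071522e-03, -3.86928589e-03, -2.56201322e-03,  2.40951341e-05,
        6.80323574e-04,  2.62488006e-04]), 'joint_torque': array([ 2.46755502e-03, -3.41252446e+01, -3.03301227e+01,  7.20047601e-02,
        3.04574613e-02, -8.37542029e-05]), 'tool_pos': array([0.2369026 , 0.49582084, 0.20443485]), 'ee_rot': array([-1.6557413 ,  1.56883419, -2.10148243]), 'wrist_force': array([-0.38964994, -0.02713026,  0.44174721]), 'wrist_torque': array([-0.06529777,  0.01404543, -0.03457005]), 'width': 0.09365077059203776}
```

View pics/scene1.png

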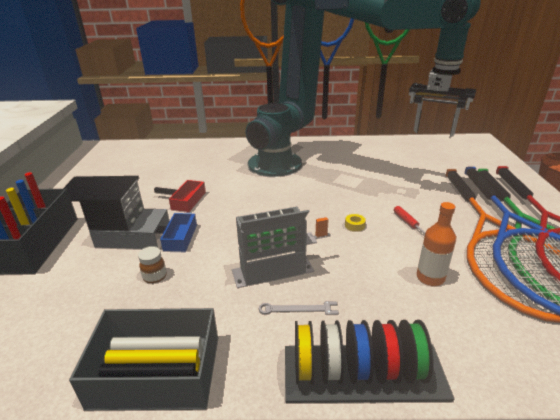

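View pics/top1.png

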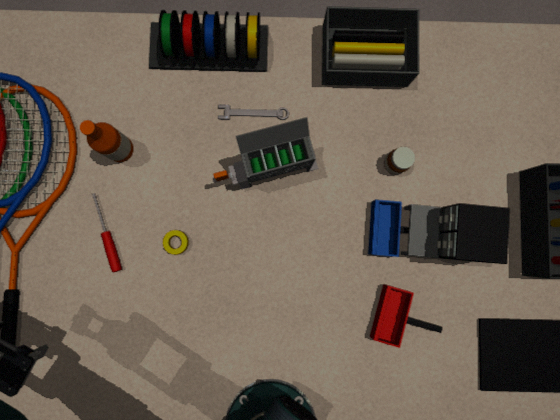

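Scene picture: the blue tray is at (180,232), the dock to its left at (115,215), the hopper at (273,243) and the orange tab at (321,227). Top picture: the blue tray is at (385,228), the hopper at (277,155) and the tab at (220,176). The red tray (393,316) is a decoy. Next I'll zoom in on the tray and hopper.

Run:
```python
from h import *
t=cv2.imread('pics/top1.png');s=cv2.imread('pics/scene1.png')
f=lambda i,x,y,w,h:cv2.convertScaleAbs(cv2.resize(i[y:y+h,x:x+w],(400,300),interpolation=cv2.INTER_CUBIC),alpha=1.4,beta=15)
cv2.imwrite('pics/c1.png',np.vstack([np.hstack([f(t,355,185,100,75),f(t,200,110,133,100)]),np.hstack([f(s,140,200,80,60),f(s,215,190,133,100)])]))
st=snap('top');ss=snap('scene')
for n,S,box in(('top',st,(355,185,60,80)),('scene',ss,(150,205,55,55))):
    hsv=cv2.cvtColor(S['image'],cv2.COLOR_RGB2HSV);m=cv2.inRange(hsv,(100,120,30),(130,255,255));x,y,w,h=box
    k=np.zeros_like(m);k[y:y+h,x:x+w]=m[y:y+h,x:x+w]
    c=max(cv2.findContours(k,0,2)[0],key=cv2.contourArea)
    print(n,cv2.contourArea(c),cv2.boxPoints(cv2.minAreaRect(c)).round(1).tolist(),cv2.approxPolyDP(c,3,True)[:,0].tolist())
P={}
for n,S,box in(('top',st,(200,160,40,35)),('scene',ss,(300,210,40,35))):
    hsv=cv2.cvtColor(S['image'],cv2.COLOR_RGB2HSV);m=cv2.inRange(hsv,(3,150,60),(18,255,255));x,y,w,h=box
    k=np.zeros_like(m);k[y:y+h,x:x+w]=m[y:y+h,x:x+w]
    c=max(cv2.findContours(k,0,2)[0],key=cv2.contourArea)
    print(n,cv2.contourArea(c),cv2.boxPoints(cv2.minAreaRect(c)).round(1).tolist(),cv2.approxPolyDP(c,1,True)[:,0].tolist())
```

```text
top 1439.5 [[367.8999938964844, 254.3000030517578], [371.29998779296875, 199.39999389648438], [401.8999938964844, 201.3000030517578], [398.5, 256.1000061035156]] [[375, 200], [371, 204], [374, 218], [372, 249], [368, 253], [398, 256], [400, 202]]
scene 227.0 [[160.1999969482422, 238.60000610351562], [176.60000610351562, 205.8000030517578], [195.0, 215.0], [178.60000610351562, 247.8000030517578]] [[193, 214], [170, 238], [163, 235], [172, 218], [161, 239], [183, 239]]
top 61.0 [[212.89999389648438, 173.1999969482422], [226.0, 169.39999389648438], [227.5, 174.8000030517578], [214.5, 178.60000610351562]] [[227, 173], [225, 170], [214, 173], [214, 177], [220, 177], [226, 175]]
scene 24.0 [[312.5, 223.0], [322.6000061035156, 214.0], [327.1000061035156, 219.10000610351562], [317.0, 228.0]] [[327, 219], [317, 219], [317, 228], [317, 223], [319, 221]]
```

View pics/c1.png

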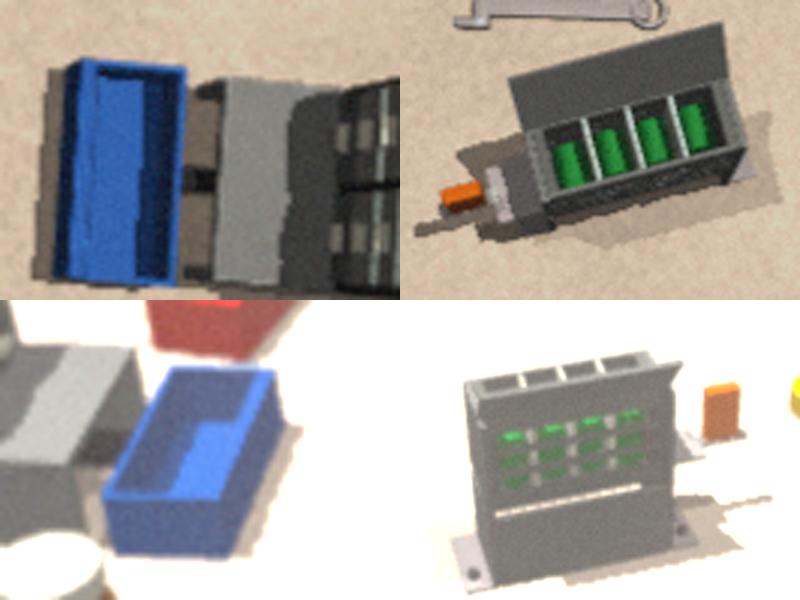

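The zoom gives the tray rim corners, the hopper's front rim, the lip edge and the top of the orange tab, all in both views. I'll triangulate them.

Run:
```python
from h import *
st=snap('top');ss=snap('scene')
A=lambda x,y:((x+.5)/4-.5+355,(y+.5)/4-.5+185)
B=lambda x,y:((x-400+.5)/3.0075-.5+200,(y+.5)/3-.5+110)
C=lambda x,y:((x+.5)/5-.5+140,(y-300+.5)/5-.5+200)
D=lambda x,y:((x-400+.5)/3.0075-.5+215,(y-300+.5)/3-.5+190)
p=lambda n,a:print(n,np.round(np.array(a)*1000,1))
c={}
for n,a,b in(('T+x+y',(80,281),(275,371)),('wall_far',(85,59),(228,499)),('T tailside far',(187,65),(107,497)),('tail near',(180,286),(170,368))):
    p(n,tri(st,A(*a),ss,C(*b)));p('   top z42',plane(st,*A(*a),.042));p('   sc z42',plane(ss,*C(*b),.042))
for n,a,b,z in(('front rim -y',(745,150),(467,383),.16),('front rim +y',(550,203),(643,352),.16),('lip -y',(723,23),(475,391),.195),('lip +y',(511,77),(682,363),.195),('tab top',(462,189),(721,387),.128)):
    p(n,tri(st,B(*a),ss,D(*b)));p('   top',plane(st,*B(*a),z));p('   sc',plane(ss,*D(*b),z))
p('bolt-y',plane(ss,*D(472,574),.004));p('bolt+y',plane(ss,*D(680,530),.004))
for n,a,z in(('bottle',(None),0),):pass
```

```text
T+x+y [ 411.3 -235.3   38.8]
   top z42 [ 411.7 -237.4   42. ]
   sc z42 [ 417. -231.   42.]
wall_far [ 543.7 -236.7   42.2]
   top z42 [ 544.1 -240.    42. ]
   sc z42 [ 544.  -233.4   42. ]
T tailside far [ 541.8 -300.    42.9]
   top z42 [ 542.  -301.3   42. ]
   sc z42 [ 540.7 -299.4   42. ]
tail near [ 410.  -296.1   40.9]
   top z42 [ 410.1 -296.9   42. ]
   sc z42 [ 412.1 -294.3   42. ]
front rim -y [614.4 -79.4 156.3]
   top [613.7 -79.1 160. ]
   sc [620.1 -78.6 160. ]
front rim +y [572.4  60.  156.7]
   top [571.8  59.  160. ]
   sc [577.6  60.7 160. ]
lip -y [694.2 -60.7 201.4]
   top [695.9 -59.  195. ]
   sc [684.5 -64.3 195. ]
lip +y [653.4  86.9 196.9]
   top [653.9  86.9 195. ]
   sc [650.5  87.3 195. ]
tab top [585.2 124.9 129.9]
   top [585.6 125.5 128. ]
   sc [582.4 124.8 128. ]
bolt-y [668.5 -81.8   4. ]
bolt+y [616.2  91.7   4. ]
```

```bash
cat >> h.py <<'E'
from scipy.spatial.transform import Rotation as Ro
def tool():
    o=robot.get_obs();return np.array(o['tool_pos']),Ro.from_euler('xyz',o['ee_rot']).as_matrix(),o
def go(tgt,yawy=None):
    "shift in tool axes (cm) after world move to tgt, turn (deg) bringing tool y to heading yawy mod 180"
    p,R,o=tool();print('p',p.round(4),'yhead',round(np.degrees(np.arctan2(R[1,1],R[0,1])),2),'tilt',R[:,0].round(4),'w',round(o['width'],4),'F',o['wrist_force'].round(1),'t',round(o['time'],2))
    print('shift cm',(R.T@(np.array(tgt)-p)*100).round(2))
    if yawy is not None:
        h=np.degrees(np.arctan2(R[1,1],R[0,1]));d=(h-yawy+90)%180-90;print('turn +x (deg, about down axis)',round(d,2))
E
python3 - <<'E'
from h import *
go([.4775,-.243,.2],88.5)
print(tool()[1].round(4))
st=snap('top')
B=lambda x,y:((x-400+.5)/3.0075-.5+200,(y+.5)/3-.5+110)
for q in((626,107),(640,178),(633,143)):print(plane(st,*B(*q),.16))
i=st['image'][:,:,::-1]
for z,n in((0,'h2.png'),):
    c=i[115:195,205:325];cv2.imwrite('pics/h2.png',cv2.convertScaleAbs(cv2.resize(c,(780,520),interpolation=cv2.INTER_CUBIC),alpha=1.5,beta=15))
E
```

```text
p [0.2371 0.4961 0.2051] yhead 64.46 tilt [-3.e-04 -6.e-04 -1.e+00] w 0.0941 F [ 0.4 -0.1  0.4] t 0.3
shift cm [  0.55 -56.32  53.56]
turn +x (deg, about down axis) -24.04
[[-3.000e-04  4.312e-01  9.023e-01]
 [-6.000e-04  9.023e-01 -4.312e-01]
 [-1.000e+00 -7.000e-04 -1.000e-04]]
[0.64277748 0.00660974 0.16      ]
[ 0.59148249 -0.00456329  0.16      ]
[0.61670633 0.00100176 0.16      ]
```

View pics/h2.png

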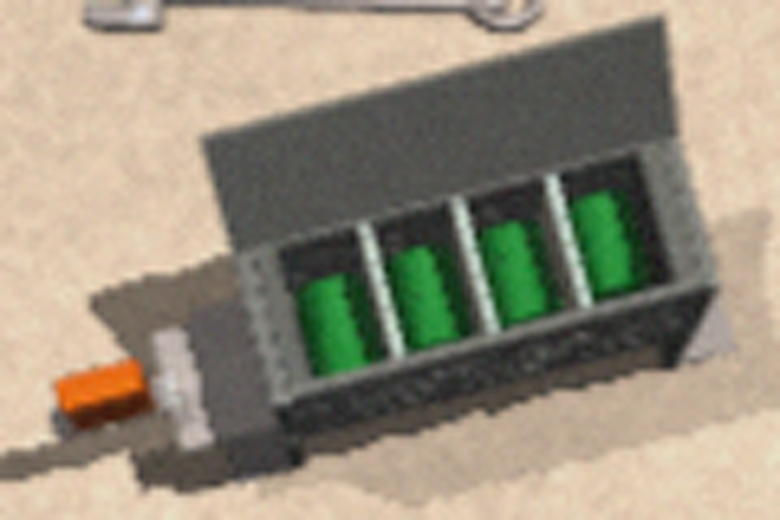

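This shows the hopper rim corners at (283,405), (717,285), (678,138) and (240,250), and the middle divider from (458,200) to (492,335). I'll work out the hopper frame while moving toward the tray.

Run:
```python
from h import *
st=snap('top')
B=lambda x,y:((x+.5)/6.5-.5+205,(y+.5)/6.5-.5+115)
q={k:plane(st,*B(*v),.16)[:2] for k,v in dict(fl=(283,405),fr=(717,285),br=(678,138),bl=(240,250),m0=(458,200),m1=(492,335)).items()}
q['l0']=plane(st,*B(203,136),.195)[:2];q['l1']=plane(st,*B(663,17),.195)[:2]
f=lambda a,b:print(a,b,np.linalg.norm(q[a]-q[b]).round(4),'head',np.degrees(np.arctan2(*(q[b]-q[a])[::-1])).round(2))
f('fr','fl');f('br','bl');f('fr','br');f('fl','bl');f('m1','m0');f('l1','l0')
print('centre',sum(q[k] for k in('fl','fr','br','bl'))/4,'mid',(q['m0']+q['m1'])/2,'lipmid',(q['l0']+q['l1'])/2)
c=[plane(st,*B(*v),.128)[:2] for v in((58,382),(137,360),(147,383),(68,405))];print('tab',sum(c)/4)
```

```text
fr fl 0.1488 head 107.06
br bl 0.1501 head 106.03
fr br 0.051 head 15.58
fl bl 0.0537 head 16.98
m1 m0 0.0466 head 15.25
l1 l0 0.1525 head 106.26
centre [ 0.61970091 -0.00167823] mid [ 6.20272324e-01 -1.19905215e-05] lipmid [0.67483026 0.01524793]
tab [0.58386725 0.12526233]
```

carry_out:
  targets:
    - [0.5,0,-3.3,3.3,-8]
    - [0.5,0,-3.3,3.3,-8]
    - [0.5,0,-3.3,3.3,-8]
    - [0.5,0,-4,3,0]

```text
time: 0.8
tool_pos: [0.3281, 0.3337, 0.2057]
ee_rot: [0.885, 1.57, 0.851]
wrist_force: [0.1, 0.8, -0.3]
width: 0.0652
```

```bash
python3 -c "
from h import *
go([.4775,-.243,.2],88.5)"
```

```text
p [0.3281 0.3337 0.2057] yhead 88.05 tilt [ 7.e-04  8.e-04 -1.e+00] w 0.0652 F [ 0.1  0.8 -0.3] t 0.8
shift cm [  0.54 -57.13  16.89]
turn +x (deg, about down axis) -0.45
```

carry_out:
  targets:
    - [0.5,0,-4.7,1.4,-0.4]
    - [0.5,0,-4.7,1.4,0]
    - [0.5,0,-4.7,1.4,0]
    - [0.5,0,-4.7,1.4,0]
    - [0.5,0,-4.7,1.4,0]
    - [0.5,0,-4.7,1.4,0]
    - [0.5,0,-4.7,1.4,0]
    - [0.5,0,-4.7,1.4,0]
    - [0.5,0,-4.7,1.4,0]
    - [0.5,0,-4.7,1.4,0]
    - [0.5,0,-4.7,1.4,0]
    - [0.5,0,-4.7,1.4,0]
    - [0.5,5,-0.7,0.1,0]
    - [0.5,5,0,0,0]
    - [0.5,0,0,0,0]

```text
time: 2.3
tool_pos: [0.4721, -0.2376, 0.0959]
ee_rot: [2.589, 1.55, 2.557]
wrist_force: [-0.8, 1.2, -0.1]
width: 0.0469
```

Run:
```python
from h import *
go([.4775,-.243,.011],88.5)
a=snap('top')['image'][185:260,330:430,::-1];b=snap('scene')['image'][160:260,130:263,::-1]
cv2.imwrite('pics/g1.png',np.hstack([cv2.resize(a,(400,300)),cv2.resize(b,(400,300))]))
```

```text
p [ 0.4721 -0.2376  0.0959] yhead 88.15 tilt [-0.0176  0.0116 -0.9998] w 0.0469 F [-0.8  1.2 -0.1] t 2.3
shift cm [ 8.47 -0.62  0.71]
turn +x (deg, about down axis) -0.35
```

View pics/g1.png

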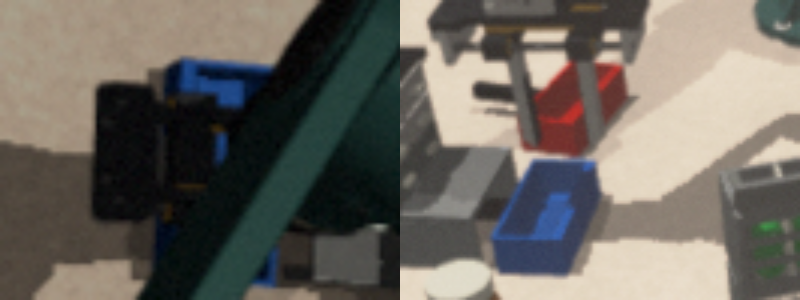

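The fingers straddle the thick wall as planned. Going down.

carry_out:
  targets:
    - [0.5,0,-0.5,0.5,-0.4]
    - [0.5,0,0,0,0]
    - [0.5,4,0,0,0]
    - [0.5,0,0,0,0]
    - [0.5,0,0,0,0]

```text
time: 2.9
tool_pos: [0.4841, -0.2464, 0.0673]
ee_rot: [-0.489, 1.57, -0.513]
wrist_force: [-0.3, -0.3, -0.3]
width: 0.0466
```

```bash
python3 -c "
from h import *
go([.4775,-.243,.011],88.5)"
```

```text
p [ 0.4841 -0.2464  0.0673] yhead 88.65 tilt [ 7.e-04 -4.e-04 -1.e+00] w 0.0466 F [-0.3 -0.3 -0.3] t 2.9
shift cm [ 5.63  0.33 -0.67]
turn +x (deg, about down axis) 0.15
```

carry_out:
  targets:
    - [0.5,2,0.3,-0.6,0]
    - [0.5,2,0,0,0]
    - [0.5,1.6,0,0,0]
    - [0.5,0,0,0,0]
    - [0.5,0,0,0,0]

```text
time: 3.4
tool_pos: [0.4789, -0.2439, 0.0121]
ee_rot: [-0.528, 1.568, -0.552]
wrist_force: [0.2, -0.1, 0.3]
width: 0.0468
```

```bash
python3 -c "
from h import *
go([.4775,-.243,.011],88.5)"
```

```text
p [ 0.4789 -0.2439  0.0121] yhead 88.64 tilt [ 0.0026 -0.0016 -1.    ] w 0.0468 F [ 0.2 -0.1  0.3] t 3.4
shift cm [ 0.11  0.09 -0.14]
turn +x (deg, about down axis) 0.14
```

Close, then draw out 18 cm (tool +y is world +y) with a few mm of lift.

carry_out:
  targets:
    - [1,0,0,0,0]
    - [1,0,0,0,0]
    - [1,0,0,0,0]
    - [1,0,0,0,0]
    - [1,0,0,0,0]
    - [1,-0.4,0,0,0]
    - [1,0,0.5,0,0]
    - [1,0,1.5,0,0]

```text
time: 4.2
tool_pos: [0.4781, -0.2235, 0.014]
ee_rot: [-0.935, 1.57, -0.96]
wrist_force: [0.4, -0.1, -0.9]
width: 0.0099
```

```bash
python3 -c "
from h import *
go([.4789,-.243,.011],88.5)"
```

```text
p [ 0.4781 -0.2235  0.014 ] yhead 88.53 tilt [ 3.e-04 -4.e-04 -1.e+00] w 0.0099 F [ 0.4 -0.1 -0.9] t 4.2
shift cm [ 0.3  -1.95  0.13]
turn +x (deg, about down axis) 0.03
```

Width 9.9 mm matches the wall. Draw out fully, lift, turn 72° and carry to in front of the hopper.

carry_out:
  targets:
    - [1,0,2,0,0]
    - [1,0,3,0,0]
    - [1,0,3,0,0]
    - [1,0,3,0,0]
    - [1,0,3,0,0]
    - [1,0,2,0,0]
    - [1,-2,0,0,0]
    - [1,0,0,0,6]
    - [1,0,0,0,8]
    - [1,0,0,0,8]
    - [1,0,0,0,8]
    - [1,0,0,0,8]
    - [1,0,0,0,8]
    - [1,0,0,0,8]
    - [1,0,0,0,8]
    - [1,0,0,0,6]
    - [1,0,0,0,4]
    - [1,0,0,0,0]
    - [1,0,0,0,0]

```text
time: 6.1
tool_pos: [0.4816, -0.0625, 0.0338]
ee_rot: [-2.71, 1.57, 2.295]
wrist_force: [-0.2, 0.3, -1.9]
width: 0.0097
```

Run:
```python
from h import *
go([.476,-.044,.014],16.5)
a=snap('top')['image'][130:330,200:467,::-1];b=snap('scene')['image'][140:290,150:350,::-1]
cv2.imwrite('pics/g2.png',np.hstack([cv2.resize(a,(400,300)),cv2.resize(b,(400,300))]))
```

```text
p [ 0.4816 -0.0625  0.0338] yhead 16.75 tilt [-3.e-04  4.e-04 -1.e+00] w 0.0097 F [-0.2  0.3 -1.9] t 6.1
shift cm [ 1.98 -0.   -1.93]
turn +x (deg, about down axis) 0.25
```

View pics/g2.png

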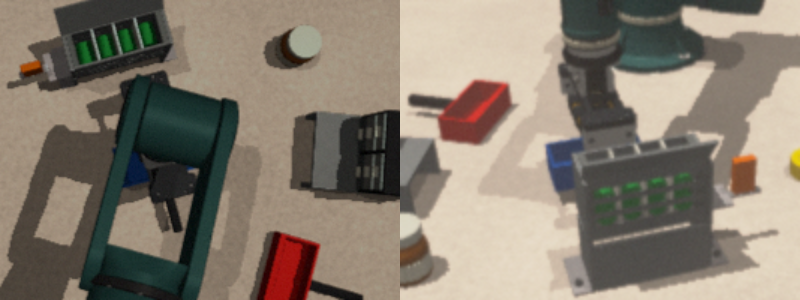

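The tray hangs level with its tail toward the robot. Set it down, let go and rise.

carry_out:
  targets:
    - [1,0,0,-1.9,0.2]
    - [1,1.2,0,0,0]
    - [1,0.8,0,0,0]
    - [1,0.2,0,0,0]
    - [1,0,0,0,0]
    - [0.6,0,0,0,0]
    - [0.6,0,0,0,0]
    - [0.6,0,0,0,0]
    - [0.6,-3,0,0,0]
    - [0.6,-5,0,0,0]
    - [0.6,-5,0,0,0]

```text
time: 7.3
tool_pos: [0.4757, -0.045, 0.1429]
ee_rot: [-2.101, 1.569, 2.898]
wrist_force: [1.2, -0.8, -0.1]
width: 0.0379
```

Run:
```python
from h import *
go([.62-.959*.275,-.001-.284*.275,.13],106.5)
```

```text
p [ 0.4757 -0.045   0.1429] yhead 16.42 tilt [-1.9e-03  5.0e-04 -1.0e+00] w 0.0379 F [ 1.2 -0.8 -0.1] t 7.3
shift cm [  1.31 -12.42  -0.1 ]
turn +x (deg, about down axis) 89.92
```

carry_out:
  targets:
    - [0.5,0,-4,0,0]
    - [0.5,0,-4,0,0]
    - [0.5,0,-4.4,0,0]
    - [0.5,0,0,0,8]
    - [0.5,0,0,0,8]
    - [0.5,0,0,0,8]
    - [0.5,0,0,0,8]
    - [0.5,0,0,0,8]
    - [0.5,0,0,0,8]
    - [0.5,0,0,0,8]
    - [0.5,0,0,0,8]
    - [0.5,0,0,0,8]
    - [0.5,0,0,0,8]
    - [0.5,0,0,0,6]
    - [0.5,0,0,0,4]
    - [0.5,0,0,0,0]
    - [0.5,0,0,0,0]

```text
time: 9.0
tool_pos: [0.3576, -0.0802, 0.1422]
ee_rot: [2.562, 1.57, -0.291]
wrist_force: [-0.7, -0.3, 0.1]
width: 0.0473
```

Run:
```python
from h import *
go([.62-.959*.275,-.001-.284*.275,.008],106.5)
S=snap('top');a=S['image'][180:300,220:380,::-1]
cv2.imwrite('pics/g3.png',cv2.convertScaleAbs(cv2.resize(a,(800,600),interpolation=cv2.INTER_CUBIC),alpha=1.5,beta=15))
```

```text
p [ 0.3576 -0.0802  0.1422] yhead -73.49 tilt [ 6.e-04 -2.e-04 -1.e+00] w 0.0473 F [-0.7 -0.3  0.1] t 9.0
shift cm [13.42 -0.15  0.11]
turn +x (deg, about down axis) 0.01
```

View pics/g3.png

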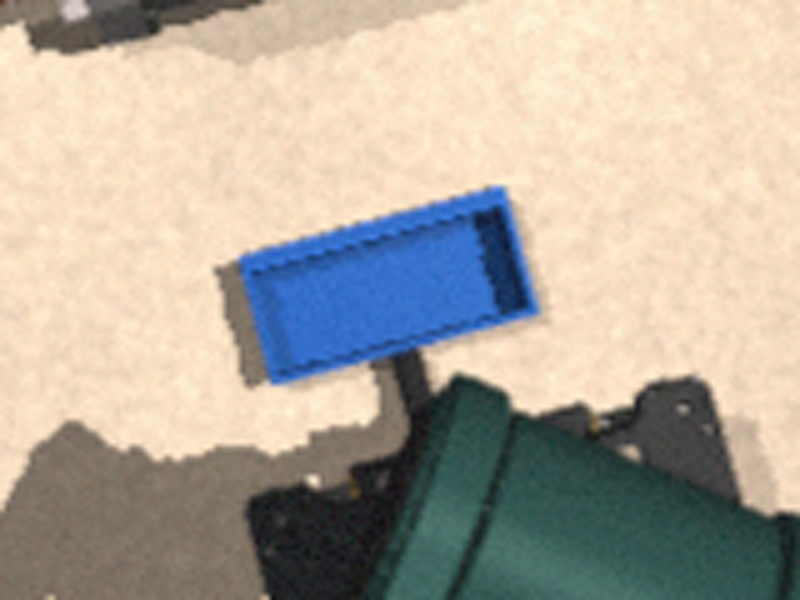

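The rim corners are at (242,257), (502,187), (537,313) and (273,383). Descending to the tail, and getting the tray's pose from those corners.

carry_out:
  targets:
    - [0.5,5,0,0,0]
    - [0.5,4,0,0,0]
    - [0.5,2,-0.1,0,0]
    - [0.5,0,0,0,0]
    - [0.5,0,0,0,0]
    - [0.5,0,0,0,0]

```text
time: 9.65
tool_pos: [0.3588, -0.0797, 0.0339]
ee_rot: [2.518, 1.567, -0.337]
wrist_force: [0.1, -0.6, -0.7]
width: 0.0471
```

Run:
```python
from h import *
S=snap('top')
q=[plane(S,(x+.5)/5-.5+220,(y+.5)/5-.5+180,.042)[:2] for x,y in((242,257),(502,187),(537,313),(273,383))]
h=lambda v:np.degrees(np.arctan2(v[1],v[0])).round(2)
print([h(q[i]-q[j]) for i,j in((0,1),(3,2),(0,3),(1,2))],[np.linalg.norm(q[i]-q[j]).round(4) for i,j in((0,1),(3,2),(0,3),(1,2))])
a=np.radians(16.5);X=np.array([np.cos(a),np.sin(a)]);Y=np.array([-X[1],X[0]]);H=np.array([.62,-.001])
c=sum(q)/4-.003*X;print('origin',c,'hopper frame',(c-H)@X,(c-H)@Y)
t=c-.095*X;go([*t,.008],106.5)
```

```text
[np.float64(106.44), np.float64(106.13), np.float64(15.24), np.float64(16.36)] [np.float64(0.1286), np.float64(0.1298), np.float64(0.0614), np.float64(0.0621)]
origin [ 0.44771897 -0.05410121] hopper frame -0.180268008514416 -0.001984027583312587
p [ 0.3589 -0.0798  0.034 ] yhead -73.56 tilt [ 0.0038 -0.0014 -1.    ] w 0.0471 F [ 0.7 -0.8  0.1] t 9.7
shift cm [2.6  0.05 0.26]
turn +x (deg, about down axis) -0.06
```

carry_out:
  targets:
    - [0.5,2.5,0,0.2,0]
    - [0.5,0,0,0,0]
    - [0.5,0,0,0,0]
    - [1,0,0,0,0]
    - [1,0,0,0,0]
    - [1,0,0,0,0]
    - [1,0,0,0,0]
    - [1,0,0,0,0]

```text
time: 10.5
tool_pos: [0.3556, -0.0799, 0.0072]
ee_rot: [2.379, 1.57, -0.476]
wrist_force: [-0.4, -0.2, 0.2]
width: 0.0138
```

Run:
```python
from h import *
go([.62-.959*.0935,-.001-.284*.0935,.008],106.5)
```

```text
p [ 0.3556 -0.0799  0.0072] yhead -73.57 tilt [ 6.e-04 -3.e-04 -1.e+00] w 0.0138 F [-0.4 -0.2  0.2] t 10.5
shift cm [ -0.07  -0.08 -18.24]
turn +x (deg, about down axis) -0.07
```

Gripped the tail (13.8 mm). Move 10 cm toward the bay, then check alignment before entry.

carry_out:
  targets:
    - [1,-0.1,-0.1,0,0]
    - [1,0,0,-1.5,0]
    - [1,0,0,-2.5,0]
    - [1,0,0,-2.5,0]
    - [1,0,0,-2,0]
    - [1,0,0,-1.5,0]
    - [1,0,0,0,0]
    - [1,0,0,0,0]

```text
time: 11.3
tool_pos: [0.4504, -0.0503, 0.0076]
ee_rot: [-0.463, 1.569, 2.966]
wrist_force: [0.3, -0.2, 0.3]
width: 0.0137
```

Run:
```python
from h import *
go([.62-.959*.0935,-.001-.284*.0935,.008],106.5)
S=snap('top');a=S['image'][110:230,200:360,::-1]
cv2.imwrite('pics/g4.png',cv2.convertScaleAbs(cv2.resize(a,(800,600),interpolation=cv2.INTER_CUBIC),alpha=1.6,beta=20))
```

```text
p [ 0.4504 -0.0503  0.0076] yhead -73.54 tilt [-1.3e-03  2.0e-04 -1.0e+00] w 0.0137 F [ 0.3 -0.2  0.3] t 11.3
shift cm [-0.05  0.08 -8.31]
turn +x (deg, about down axis) -0.04
```

View pics/g4.png

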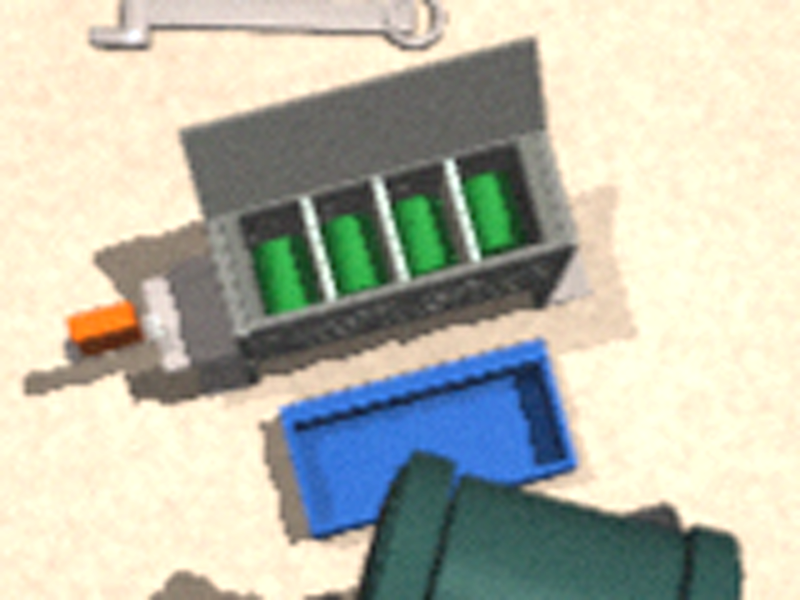

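The tray's front rim runs from (283,405) to (543,340), and the hopper's front rim from (240,333) to (577,245).

Run:
```python
from h import *
S=snap('top')
P=lambda x,y,z:plane(S,(x+.5)/5-.5+200,(y+.5)/5-.5+110,z)[:2]
a,b,c,d=P(283,405,.042),P(543,340,.042),P(577,468,.042),P(312,537,.042)
h=lambda v:np.degrees(np.arctan2(v[1],v[0])).round(2)
X=np.array([np.cos(np.radians(16.5)),np.sin(np.radians(16.5))]);Y=np.array([-X[1],X[0]])
f,g=P(240,333,.16),P(577,245,.16);k,l=P(208,222,.16),P(547,131,.16)
print('tray',h(a-b),h(d-c),h(a-d),h(b-c),'hop',h(f-g),h(k-l),h(k-f))
m=[P(*v,.16) for v in((378,180),(405,280))]
print('tray y',((a+b+c+d)/4)@Y,'hop y rim',((f+g+k+l)/4)@Y,'mid',(m[0]+m[1])/2@Y,'x tray front',(a+b)/2@X, 'hopper front',(f+g)/2@X)
```

```text
tray 105.56 106.02 13.84 15.72 hop 106.23 106.72 17.55
tray y -0.17650168914238085 hop y rim -0.17724835895215382 mid -0.1767633016758848 x tray front 0.5476574270075523 hopper front 0.5681554892889668
```

Aligned to within 1 mm. Push in, slowing near the stop.

carry_out:
  targets:
    - [1,0,0,-1,0]
    - [1,0,0,-1,0]
    - [1,0,0,-1,0]
    - [1,0,0,-1,0]
    - [1,0,0,-1,0]
    - [1,0,0,-1,0]
    - [1,0,0,-1,0]
    - [1,0,0,-0.5,0]
    - [1,0,0,-0.4,0]
    - [1,0,0,0,0]
    - [1,0,0,0,0]

```text
time: 12.5
tool_pos: [0.5266, -0.0282, 0.0079]
ee_rot: [-0.316, 1.57, 3.112]
wrist_force: [0.4, 0.4, -1.4]
width: 0.0138
```

Run:
```python
from h import *
go([.62-.959*.0935,-.001-.284*.0935,.008],106.5)
```

```text
p [ 0.5266 -0.0282  0.0079] yhead -73.57 tilt [-4.e-04  0.e+00 -1.e+00] w 0.0138 F [ 0.4  0.4 -1.4] t 12.5
shift cm [-0.01  0.05 -0.38]
turn +x (deg, about down axis) -0.07
```

carry_out:
  targets:
    - [1,0.1,0,-0.2,0]
    - [1,0,0,-0.2,0]
    - [1,0,0,-0.1,0]
    - [1,0,0,0,0]

```text
time: 12.9
tool_pos: [0.5305, -0.0274, 0.0073]
ee_rot: [0.166, 1.568, -2.689]
wrist_force: [-4.4, -2.0, 3.1]
width: 0.0139
```

carry_out:
  targets:
    - [1,0,0,-0.2,0]
    - [1,0,0,0,0]
    - [1,0,0,0,0]

```text
time: 13.2
tool_pos: [0.5308, -0.0277, 0.0073]
ee_rot: [0.135, 1.564, -2.72]
wrist_force: [-9.9, -4.0, 6.9]
width: 0.0137
```

Solid stop contact (about 10 N) at the expected depth. Let go, rise, and go above the gate tab.

carry_out:
  targets:
    - [0.5,0,0,0,0]
    - [0.5,0,0,0,0]
    - [0.5,0,0,0,0]
    - [0.5,0,0,0,0]
    - [0.5,-2,0,0,0]
    - [0.5,-4,0,0,0]
    - [0.5,-5,0,0,-8]
    - [0.5,-5,0,0,-8]
    - [0.5,0,0,0,-8]
    - [0.5,0,0,0,-8]
    - [0.5,0,0,0,-8]
    - [0.5,0,0,0,-8]
    - [0.5,0,0,0,-8]
    - [0.5,0,0,0,-8]
    - [0.5,0,0,0,-8]
    - [0.5,0,0,0,-8]
    - [0.5,0,0,0,-6]
    - [0.5,0,0,0,-4]
    - [0.5,0,0,0,0]
    - [0.5,0,0,0,0]

```text
time: 15.2
tool_pos: [0.5336, -0.0261, 0.167]
ee_rot: [2.065, 1.571, 0.779]
wrist_force: [0.3, -0.6, 0.2]
width: 0.0471
```

Run:
```python
from h import *
go([.584,.1255,.15],16.5)
```

```text
p [ 0.5336 -0.0261  0.167 ] yhead 16.35 tilt [ 2.e-04  2.e-04 -1.e+00] w 0.0471 F [ 0.3 -0.6  0.2] t 15.2
shift cm [  1.7    9.1  -13.12]
turn +x (deg, about down axis) -0.15
```

carry_out:
  targets:
    - [0.5,0,0,-4,0]
    - [0.5,0,0,-4,0]
    - [0.5,0,0,-4,0]
    - [0.5,0,3,-1.1,0]
    - [0.5,0,3,0,0]
    - [0.5,0,3,0,0]
    - [0.5,0,0,0,0]
    - [0.5,0,0,0,0]
    - [0.5,0,0,0,0]

```text
time: 16.1
tool_pos: [0.582, 0.1247, 0.167]
ee_rot: [-1.757, 1.57, -3.042]
wrist_force: [-0.4, 0.6, 0.4]
width: 0.0469
```

Run:
```python
from h import *
go([.584,.1255,.092],16.5)
f=lambda i,w,h:cv2.convertScaleAbs(cv2.resize(i[:,:,::-1],(w,h),interpolation=cv2.INTER_CUBIC),alpha=1.5,beta=15)
a=snap('top')['image'][110:230,190:350];b=snap('scene')['image'][190:290,215:348]
cv2.imwrite('pics/g5.png',np.hstack([f(a,400,300),f(b,400,300)]))
```

```text
p [0.582  0.1247 0.167 ] yhead 16.39 tilt [-6.e-04 -1.e-04 -1.e+00] w 0.0469 F [-0.4  0.6  0.4] t 16.1
shift cm [ 7.5   0.22 -0.02]
turn +x (deg, about down axis) -0.11
```

View pics/g5.png

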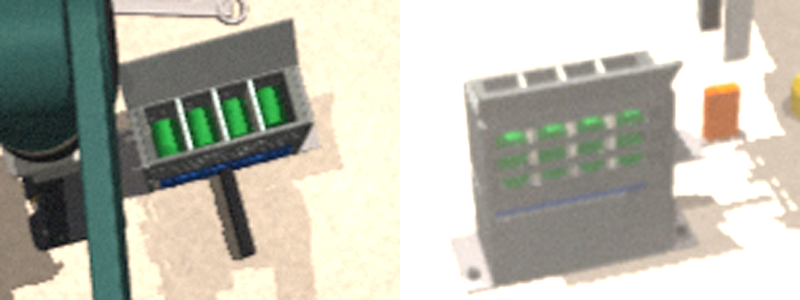

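The tray is in the bay: blue shows through the back slot, and the tail tip is at crop (243,257). Descending on the tab and checking the tail tip's position.

carry_out:
  targets:
    - [0.5,2.5,0.1,0,0]
    - [0.5,3,0.1,0,0]
    - [0.5,2,0,0,0]
    - [0.5,0,0,0,0]
    - [0.5,0,0,0,0]

```text
time: 16.7
tool_pos: [0.5844, 0.1253, 0.0927]
ee_rot: [1.815, 1.57, 0.53]
wrist_force: [-0.2, -1.1, -1.1]
width: 0.0471
```

Run:
```python
from h import *
go([.584,.1255,.092],16.5)
S=snap('top')
X=np.array([np.cos(np.radians(16.5)),np.sin(np.radians(16.5))]);Y=np.array([-X[1],X[0]])
for q in((232,258),(254,252),(243,255)):
    p=plane(S,(q[0]+.5)/2.5-.5+190,(q[1]+.5)/2.5-.5+110,.036)[:2]-[.62,-.001];print('tail tip hopper frame',p@X,p@Y)
```

```text
p [0.5844 0.1253 0.0927] yhead 16.4 tilt [ 3.e-04  2.e-04 -1.e+00] w 0.0471 F [-0.2 -1.1 -1.1] t 16.7
shift cm [ 0.07 -0.04 -0.03]
turn +x (deg, about down axis) -0.1
tail tip hopper frame -0.1132752115128432 0.01694791570973711
tail tip hopper frame -0.11320587000897966 -0.005003640426294734
tail tip hopper frame -0.11324055149774456 0.005975536618987446
```

carry_out:
  targets:
    - [1,0,0,0,0]
    - [1,0,0,0,0]
    - [1,0,0,0,0]
    - [1,0,0,0,0]
    - [1,0,0,0,0]
    - [1,0,0,-0.6,0]
    - [1,0,0,-0.6,0]
    - [1,0,0,-0.6,0]
    - [1,0,0,-0.6,0]
    - [1,0,0,-0.6,0]
    - [1,0,0,0,0]
    - [1,0,0,0,0]
    - [1,0,0,-0.6,0]
    - [1,0,0,-0.6,0]
    - [1,0,0,-0.6,0]
    - [1,0,0,-0.6,0]
    - [1,0,0,-0.6,0]
    - [1,0,0,0,0]
    - [1,0,0,0,0]
    - [1,0,0,0,0]

```text
time: 18.75
tool_pos: [0.5666, 0.1823, 0.0923]
ee_rot: [-1.232, 1.568, -2.516]
wrist_force: [-4.3, -1.8, 2.4]
width: 0.0119
```

Run:
```python
from h import *
go([.5844-.0179,.1253+.0604,.092],16.5)
f=lambda i,w,h:cv2.convertScaleAbs(cv2.resize(i[:,:,::-1],(w,h),interpolation=cv2.INTER_CUBIC),alpha=1.5,beta=15)
a=snap('top')['image'][110:230,190:350];b=snap('scene')['image'][190:290,215:348]
cv2.imwrite('pics/g6.png',np.hstack([f(a,400,300),f(b,400,300)]))
```

```text
p [0.5666 0.1823 0.0923] yhead 16.43 tilt [-0.0024 -0.0017 -1.    ] w 0.0119 F [-4.3 -1.8  2.4] t 18.75
shift cm [ 0.02  0.09 -0.33]
turn +x (deg, about down axis) -0.07
```

View pics/g6.png

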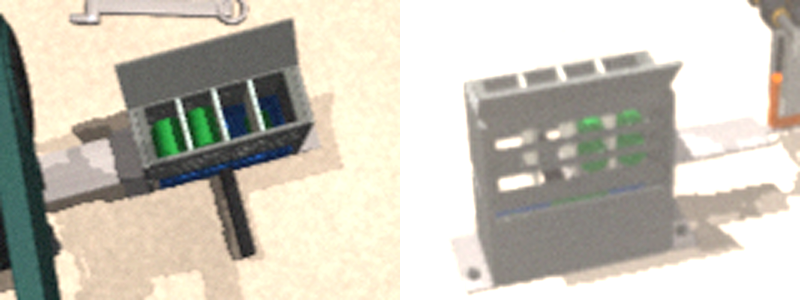

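The two −y lanes are empty and blue tray shows through them, while the two +y lanes are still full. I'll pull 4 mm more to be safe, then check for green.

carry_out:
  targets:
    - [1,0,0,-0.2,0]
    - [1,0,0,-0.2,0]
    - [1,0,0,0,0]
    - [1,0,0,0,0]
    - [1,0,0,0,0]

```text
time: 19.35
tool_pos: [0.5657, 0.1854, 0.0922]
ee_rot: [-0.908, 1.567, -2.193]
wrist_force: [-5.0, -4.7, 3.7]
width: 0.012
```

Run:
```python
from h import *
go([.5844,.1253,.092],16.5)
f=lambda i,w,h:cv2.convertScaleAbs(cv2.resize(i[:,:,::-1],(w,h),interpolation=cv2.INTER_CUBIC),alpha=1.7,beta=15)
A=snap('top');B=snap('scene')
for n,S in(('top',A),('scene',B)):
    hsv=cv2.cvtColor(S['image'],cv2.COLOR_RGB2HSV);m=cv2.inRange(hsv,(45,90,30),(80,255,255));m=m[120:270,220:330]
    k,_,st,c=cv2.connectedComponentsWithStats(m);print(n,[(tuple((ce+[220,120]).round(1)),int(s[4])) for s,ce in zip(st[1:],c[1:]) if s[4]>2])
cv2.imwrite('pics/g7.png',np.hstack([f(A['image'][130:180,235:315],480,300),f(B['image'][205:275,235:310],321,300)]))
```

```text
p [0.5657 0.1854 0.0922] yhead 16.41 tilt [-0.0021 -0.0029 -1.    ] w 0.012 F [-5.  -4.7  3.7] t 19.35
shift cm [0.04 0.1  6.29]
turn +x (deg, about down axis) -0.09
top [((np.float64(270.7), np.float64(160.0)), 169), ((np.float64(296.0), np.float64(157.0)), 8), ((np.float64(256.8), np.float64(164.3)), 169), ((np.float64(289.0), np.float64(159.0)), 3)]
scene [((np.float64(290.8), np.float64(227.8)), 12), ((np.float64(277.7), np.float64(230.5)), 15)]
```

View pics/g7.png

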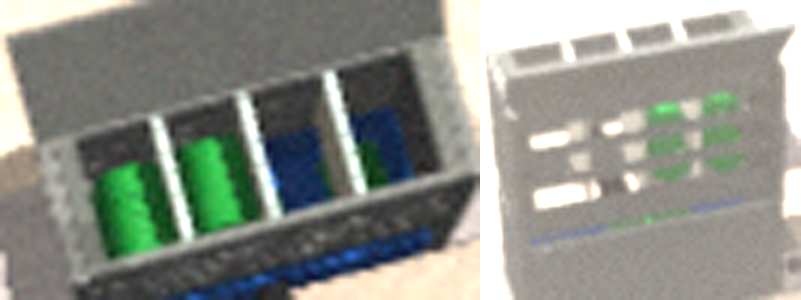

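Both −y lanes are empty, four plugs remain in the +y lanes, and green shows in the tray. Now shutting the gate.

carry_out:
  targets:
    - [1,0,0,0.6,0]
    - [1,0,0,0.6,0]
    - [1,0,0,0.6,0]
    - [1,0,0,0.6,0]
    - [1,0,0,0.6,0]
    - [1,0,0,0.6,0]
    - [1,0,0,0.6,0]
    - [1,0,0,0.6,0]
    - [1,0,0,0.6,0]
    - [1,0,0,0.6,0]
    - [1,0,0,0.4,0]
    - [1,0,0,0,0]
    - [1,0,0,0,0]

```text
time: 20.75
tool_pos: [0.5833, 0.126, 0.0923]
ee_rot: [-2.092, 1.568, 2.908]
wrist_force: [-5.2, 0.4, 3.6]
width: 0.0119
```

carry_out:
  targets:
    - [1,0,0,0.2,0]
    - [1,0,0,0.2,0]
    - [1,0,0,0,0]
    - [1,0,0,0,0]

```text
time: 21.15
tool_pos: [0.5838, 0.1247, 0.0923]
ee_rot: [-2.775, 1.564, 2.226]
wrist_force: [-7.1, 5.1, 3.4]
width: 0.012
```

Run:
```python
from h import *
go([.5844,.1253,.092],16.5)
```

```text
p [0.5838 0.1247 0.0923] yhead 16.53 tilt [-0.0039  0.0051 -1.    ] w 0.012 F [-7.1  5.1  3.4] t 21.15
shift cm [ 0.03  0.08 -0.03]
turn +x (deg, about down axis) 0.03
```

carry_out:
  targets:
    - [1,0,0,0.2,0]
    - [1,0,0,0.2,0]
    - [1,0,0,0,0]
    - [1,0,0,0,0]

```text
time: 21.55
tool_pos: [0.5839, 0.1243, 0.0923]
ee_rot: [-2.951, 1.558, 2.051]
wrist_force: [-9.8, 12.8, 4.5]
width: 0.0118
```

Run:
```python
from h import *
go([.5844,.1253,.092],16.5)
```

```text
p [0.5839 0.1243 0.0923] yhead 16.61 tilt [-0.0059  0.0112 -0.9999] w 0.0118 F [-9.8 12.8  4.5] t 21.55
shift cm [ 0.03  0.08 -0.08]
turn +x (deg, about down axis) 0.11
```

The force climbs to 13 N (friction is 3.5 N) with almost no motion and the tab back where it started, so the gate is at its stop. Release, rise and back away.

carry_out:
  targets:
    - [1,0,0,-0.3,0]
    - [0.5,0,0,0,0]
    - [0.5,0,0,0,0]
    - [0.5,0,0,0,0]
    - [0.5,0,0,0,0]
    - [0.5,-2,0,0,0]
    - [0.5,-4,0,0,0]
    - [0.5,-3,0,0,0]
    - [0.5,0,-4.5,0,0]
    - [0.5,0,-4.5,0,0]
    - [0.5,0,0,4,0]
    - [0.5,0,0,4,0]
    - [0.5,0,0,4,0]
    - [0.5,0,0,0,0]
    - [0.5,0,0,0,0]

```text
time: 23.05
tool_pos: [0.5337, -0.0207, 0.1818]
ee_rot: [-2.921, 1.57, 2.076]
wrist_force: [0.7, 0.6, -0.4]
width: 0.0469
```

Run:
```python
from h import *
go([.5308,-.0277,.1],106.5)
S=snap('scene')
hsv=cv2.cvtColor(S['image'],cv2.COLOR_RGB2HSV)
m=cv2.inRange(hsv,(45,60,30),(85,255,255));m=m[195:270,235:310]
k,_,st,c=cv2.connectedComponentsWithStats(m);print([((ce+[235,195]).round(1).tolist(),int(s[4])) for s,ce in zip(st[1:],c[1:]) if s[4]>2])
f=lambda i,w,h:cv2.convertScaleAbs(cv2.resize(i[:,:,::-1],(w,h),interpolation=cv2.INTER_CUBIC),alpha=1.5,beta=15)
# tab position now in scene + top
for n,b in(('top',(200,160,40,35)),('scene',(300,205,40,40))):
    T=snap(n);h2=cv2.cvtColor(T['image'],cv2.COLOR_RGB2HSV);mm=cv2.inRange(h2,(3,150,60),(18,255,255));x,y,w,h=b
    mo=cv2.moments(mm[y:y+h,x:x+w],True);print(n,'tab',mo['m00'],mo['m10']/max(mo['m00'],1)+x,mo['m01']/max(mo['m00'],1)+y)
for n,b in(('top',(200,160,40,35)),('scene',(300,205,40,40))):
    im=cv2.imread(f'pics/{n}1.png')[:,:,::-1];h2=cv2.cvtColor(im,cv2.COLOR_RGB2HSV);mm=cv2.inRange(h2,(3,150,60),(18,255,255));x,y,w,h=b
    mo=cv2.moments(mm[y:y+h,x:x+w],True);print('start',n,'tab',mo['m00'],mo['m10']/max(mo['m00'],1)+x,mo['m01']/max(mo['m00'],1)+y)
```

```text
p [ 0.5337 -0.0207  0.1818] yhead 16.29 tilt [-4.e-04  7.e-04 -1.e+00] w 0.0469 F [ 0.7  0.6 -0.4] t 23.05
shift cm [ 8.18 -0.48  0.6 ]
turn +x (deg, about down axis) 89.79
[([290.9, 228.5], 37), ([278.0, 231.0], 40), ([290.4, 236.1], 25), ([277.2, 238.6], 23), ([290.6, 242.6], 20), ([278.0, 245.0], 17)]
top tab 81.0 220.45679012345678 174.2469135802469
scene tab 126.0 320.6587301587302 225.55555555555554
start top tab 76.0 220.03947368421052 174.0921052631579
start scene tab 46.0 320.6304347826087 221.43478260869566
```

The gate is shut: the tab sits about 1 mm inside its start position. Now back to the tail.

carry_out:
  targets:
    - [0.5,0,-0.4,0.6,8]
    - [0.5,0,0,0,8]
    - [0.5,0,0,0,8]
    - [0.5,0,0,0,8]
    - [0.5,0,0,0,8]
    - [0.5,0,0,0,8]
    - [0.5,0,0,0,8]
    - [0.5,0,0,0,8]
    - [0.5,0,0,0,8]
    - [0.5,0,0,0,8]
    - [0.5,0,0,0,6]
    - [0.5,0,0,0,4]
    - [0.5,0,0,0,0]
    - [0.5,5,0,0,0]
    - [0.5,5,0,0,0]
    - [0.5,0,0,0,0]
    - [0.5,0,0,0,0]
    - [0.5,0,0,0,0]

```text
time: 25.0
tool_pos: [0.5342, -0.0268, 0.0858]
ee_rot: [2.718, 1.564, -0.136]
wrist_force: [1.1, -0.1, 0.8]
width: 0.0471
```

Run:
```python
from h import *
go([.5308,-.0277,.008],106.5)
```

```text
p [ 0.5342 -0.0268  0.0858] yhead -73.52 tilt [ 6.5e-03 -9.0e-04 -1.0e+00] w 0.0471 F [ 1.1 -0.1  0.8] t 25.0
shift cm [ 7.78 -0.03  0.4 ]
turn +x (deg, about down axis) -0.02
```

carry_out:
  targets:
    - [0.5,3,0,0.3,0]
    - [0.5,3,0,0,0]
    - [0.5,1.6,0,0,0]
    - [0.5,0,0,0,0]
    - [0.5,0,0,0,0]
    - [1,0,0,0,0]
    - [1,0,0,0,0]
    - [1,0,0,0,0]
    - [1,0,0,0,0]
    - [1,0,0,0,0]

```text
time: 26.0
tool_pos: [0.5288, -0.0278, 0.0063]
ee_rot: [2.2, 1.57, -0.655]
wrist_force: [0.1, -1.3, 1.3]
width: 0.0133
```

carry_out:
  targets:
    - [1,-0.05,0,0.3,0]
    - [1,0,0,0.8,0]
    - [1,0,0,1,0]
    - [1,0,0,1,0]
    - [1,0,0,1,0]
    - [1,0,0,1,0]
    - [1,0,0,1,0]
    - [1,0,0,1,0]
    - [1,0,0,1,0]
    - [1,0,0,1,0]
    - [1,0,0,1,0]
    - [1,0,0,1,0]
    - [1,0,0,1,0]
    - [1,0,0,1,0]
    - [1,0,0,0.6,0]
    - [1,0,0,0.3,0]
    - [1,0,0,0,0]
    - [1,0.05,0,0,0]
    - [1,0,0,0,0]

```text
time: 27.9
tool_pos: [0.3942, -0.0673, 0.0062]
ee_rot: [0.041, 1.57, -2.814]
wrist_force: [-3.0, -0.2, 2.8]
width: 0.0135
```

Run:
```python
from h import *
go([.5308-.134,-.0277-.04,.008],106.5)
```

```text
p [ 0.3942 -0.0673  0.0062] yhead -73.56 tilt [-1.e-03 -3.e-04 -1.e+00] w 0.0135 F [-3.  -0.2  2.8] t 27.9
shift cm [-0.18  0.11 -0.24]
turn +x (deg, about down axis) -0.06
```

Let go, rise and back away, then look.

carry_out:
  targets:
    - [0.5,0,0,0,0]
    - [0.5,0,0,0,0]
    - [0.5,0,0,0,0]
    - [0.5,0,0,0,0]
    - [0.5,-2,0,0,0]
    - [0.5,-4,0,0,0]
    - [0.5,-5,0,0,0]
    - [0.5,-3,0,0,0]
    - [0.5,0,0,3,0]
    - [0.5,0,0,3,0]
    - [0.5,0,0,0,0]
    - [0.5,0,0,0,0]
    - [0.5,0,0,0,0]
    - [0.5,0,0,0,0]

```text
time: 29.3
tool_pos: [0.3374, -0.0839, 0.1458]
ee_rot: [-1.403, 1.57, 2.026]
wrist_force: [0.2, 0.2, 0.8]
width: 0.0469
```

Run:
```python
from h import *
go([.4,-.07,.008],106.5)
f=lambda i,w,h:cv2.convertScaleAbs(cv2.resize(i[:,:,::-1],(w,h),interpolation=cv2.INTER_CUBIC),alpha=1.5,beta=15)
A=snap('top')['image'];B=snap('scene')['image']
cv2.imwrite('pics/g8.png',np.hstack([f(A[110:260,200:400],400,300),f(B[170:290,190:350],400,300)]))
```

```text
p [ 0.3374 -0.0839  0.1458] yhead -73.53 tilt [-2.e-04  5.e-04 -1.e+00] w 0.0469 F [0.2 0.2 0.8] t 29.3
shift cm [13.78  0.44 -6.4 ]
turn +x (deg, about down axis) -0.03
```

View pics/g8.png

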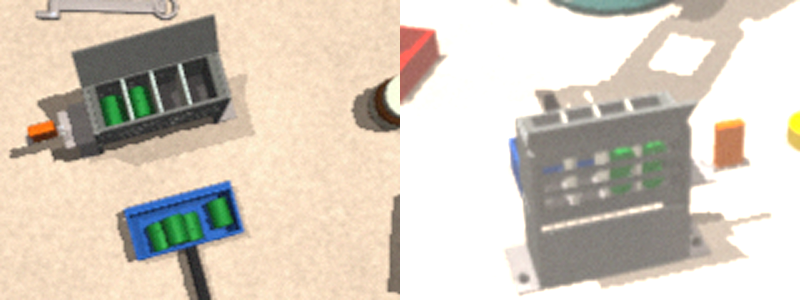

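The tray stands clear in front of the hopper with four plugs lying in it. Lanes 1 and 2 are empty, lanes 3 and 4 are full, and the gate tab is at its shut position. Handing in.

```bash
python3 -c "
from h import *
print(robot.close_job())"
```

```text
the job is handed in; nothing more can be done
None
```

I did every step of the task and handed the job in at about 29 s of the 72 s allowed. The hand-in reports no verdict, so the result below rests on my own checks.

**What I did:** I drew the blue tray out of the dock by its thick wall. I turned it and set it down in front of the hopper, then took the tail and slid it in until it pressed on the back stop with about 10 N. After letting go, I pulled the gate to about 64 mm, which emptied the two −y lanes. I then pushed the gate shut, drew the tray out about 140 mm and let go.

**What the last checks showed:**
- **Plugs:** the final pictures show four plugs lying in the tray, the two −y lanes empty and the two +y lanes still full.
- **Gate:** it was pressed to about 13 N (sliding friction is about 3.5 N) with almost no further motion. The tab ended about 1 mm inside its starting position, so I took it as fully shut.
- **Tray:** it stands flat and clear of the hopper, with its origin about 140 mm in front by the arm's travel; I did not re-measure it from the final picture.
- **Bystanders:** I saw no disturbance in the views I took, but I did not measure each one.

**Small disagreements:** sizes measured in the top camera came out 2–4% short (the hopper measured 149–150 mm wide instead of 154). A rough check of the tail tip with the tray home was 2 mm off in depth and 2–6 mm off sideways. The stop contact and grip positions agreed with the plan to about 1–2 mm.

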